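Change the cell sorter over and run the batch down the other lane

ROBOT

A 7-joint arm with a two-finger parallel gripper is mounted at the origin on a cart in front of the work surface, level with it; the furniture and walls round the work are solid. World frame = base frame: x ahead of the robot, y to its left, z up, the work surface at z = 0. Lengths are in m, angles in degrees, forces in N, time in s.
With the tool pointing down it reaches from about 0.4 to 0.85 m from the base axis. Payload 10.4 kg.
Tool frame: the origin (TCP) lies at the very end of the fingers, on their centre line; the grasp point (between the pads) lies 19 mm behind it; z points along the fingers, y is the line along which they close (so a half turn about z gives the same grasp; the last joint's range is limited). The gripper opens to 87 mm and grips with 3 to 60 N. Pads are 19 mm wide; open, the fingers measure 117 mm over their backs; the gripper's body (75 mm by 190 mm) begins 51 mm behind the grasp point.
Start: joints at [-67.643, 19.034, -3.707, 83.658, 1.238, 77.344, -5.071], TCP at [0.251, 0.573, 0.223] pointing down, gripper open.
Joint ranges: [-148.97, 148.97], [-28.65, 121.19], [-84.17, 76.75], [9.2, 138.47], [-72.65, 252.65], [3.7, 117.97], [-149.18, 149.18]. Speed limits (degrees/s): [127.2, 127.2, 159.86, 159.86, 180, 180, 180].

INTERFACE

Orientations are given as [roll, pitch, yaw] about the fixed x, y, z axes, in that order (R = Rz(yaw) Ry(pitch) Rx(roll)).
In Python, from plant import status, viewer, ticket, nets gives the robot as it stands.
- The arm moves only by the tool send_rows, never from a script. Its argument "rows" is one flat list of numbers, 4 for each row, row after row: the shift along the tool's x, y, z in m, then the turn about the tool's z in degrees. A call has 1 to 5 rows; each row is the pose to reach, as a shift and turn from the pose commanded when the call began, along the tool's axes at that moment; what a row does not reach only later rows make up. A row lasts 1/8 s, in which the tool goes at most 62.5 mm and 10.7 degrees, less where a joint would pass 70% of its speed; a pose out of reach is approached as far as the arm can. A call with a gripper value outside its range is refused whole. "fingers" is the opening, from 0 (shut) to 1 (fully open), set as the call begins (left out, the last holds). The fingers move at their own pace and stop on an object; the grip force is fixed at half the most. Time passes only in rows, so rows that repeat a pose let the fingers close. It gives the time, the measured TCP pose, the force, the opening and the grip force at its end, in the units of the state.
- status.read_state(): the state, without advancing time (a new reading comes with each control period).
- viewer.grab_frame(name): name is "side" or "top"; returns a dict with "image" (384x512x3 uint8, blue, green, red), "fov_y" (degrees; the focal length in pixels is half the picture's height over the tangent of half this angle, whatever the lens; pixels are square), "cx", "cy" (the principal point, pixels), "T" (4x4, takes a point from camera to world coordinates). Camera axes: x right, y down, z forward; pixel columns grow to the right and rows downward; lengths in m; the calibration is good to about 2 mm. A picture is of the moment at which its call begins. There is no depth.
- ticket.sign_off(): hands the job in; it is judged then, once.
Trained networks look in the newest picture that a camera, given by its name, has taken for a name from the list of things; names that differ only in an ending like _2 or _b are one class to them, and where a whole thing is asked for, a point or a joint stands for the part that bears it (a point fixed in the world has none). Each returns a list of dicts, best first, with "p" (0 to 1); they miss things now and then, are a little off and sometimes report something else, mostly with a low value. They report only what shows in the picture. A call takes as long as a camera call.
- nets.silhouettes(camera, query): "pixels" (384x512 bool, what is visible of it) and "bbox" ([left, top, width, height] in pixels, round what is visible of it).
The state is a dict: "time_s": time; "joints": joint angles; "joint_velocities": joint speeds; "tau": joint torques, N m; "eef_pos": TCP position; "tool_rot": TCP orientation; "ft_force": force on the tool from outside, world axes, zero at the start; "torque": the same for the moment, N m; "grip_width": finger opening in m; "grasp_force": force on a finger pad.
Only numpy, scipy, OpenCV 4.12 (cv2) and the standard library are available. Lean on these libraries where they do the work, as an engineer would, in place of code of your own. Each camera call takes 0.05 s, during which the arm holds its last target. There are 200 camera calls.

TASK

The gate of the cell sorter is still tipped for the lane that the last batch took, but the three cells waiting in its magazine belong in the other lane. With a fingertip press down the raised pad of the rocker until the seesaw gate has tipped over and stays there, then push the shutter tab sideways to its far stop so that all three cells roll down the other lane, and when they are out push the tab fully back so the magazine is shut again. Pick nothing up: the cells must roll by themselves, untouched, and the loose things round the sorter stay where they are.

Things in the scene. Friction and masses are not known exactly. Their poses are not given: they have to be found in the camera images.
- sorter: fixed bench-top two-lane sorter for cylindrical battery cells; clear front walls, grey base 252 mm wide. Origin on the desk under the middle of its housing; x points to its back, y to its left end, z up; the front (-x) roughly faces the robot. Housing from x = -37 to +37 mm, 85 mm high; a tumbler weight behind it reaches x = 67, z = 121 mm. Rocker in front at x = -101 to -75 mm.
- gate (a joint): seesaw gate: plate under the magazine and, in front, a black rocker bar with two rubber pads, turning as one about an axis along the sorter's x, 58 mm up. Radians: +0.40 = left end down at its stop, feeds the left lane; -0.40 = right end down, right lane. Starts either way. A tumbler weight holds it at either stop; past level (0) it falls over by itself. The raised pad takes under 2 N.
- pad_left (a point): top centre of the rocker's left rubber pad (26 x 28 mm), turning with the gate: 46 mm left of and 20 mm above its axis, at x = -88 mm of the sorter. Raised: y = 35, z = 94 mm; down: y = 50, z = 58 mm.
- pad_right (a point): the same for the right pad (y mirrored).
- shutter (a joint): shutter blade under the cells, sliding along the sorter's y. 0 = shut, 0.026 m = fully open (tab pushed to the left). Stays where it is left; friction 1.2 N plus the drag of the cells.
- shutter_tab (a point): middle of the top of the shutter's upright dark tab: 12 mm wide (y), 14 mm deep (x), standing 29 mm above the blade's tongue (top at z = 89 mm). In the sorter's frame x = -57, z = 118 mm, y = 0 shut and 26 mm open.
- magazine_mouth (a point): lower mouth of the upright magazine, on the sorter's axis 83.5 mm up; the magazine (x = +-37; y = +-48 mm up to z = 109 mm, then y = +-17 mm) rises to 151 mm and the cells drop from here on to the gate.
- cell_1: cylindrical cell, 18.4 mm diameter, 65 mm long, 46 g, black sleeve, bright ends; lowest of the three in the magazine. Origin at its centre, its x axis along the cell.
- cell_2: the same, the middle one.
- cell_3: the same, the top one.
- lane_left (a point): middle of the left lane's sloping floor. The lane is open above, 68 mm wide, and runs down outwards from y = 50 to an end stop at y = 121 mm; its walls are 52 mm high.
- lane_right (a point): the same for the right lane (y negative)
- marker: loose bystander: marker pen 17 x 132 mm, lying on the desk
- screwdriver: loose bystander: small screwdriver 15 x 152 mm, lying in front of the sorter
- tape: loose bystander: roll of tape, 62 mm diameter, 12 mm high
- loupe: loose bystander: loupe, 47 mm diameter, 44 mm high
- cutters: loose bystander: side cutters, 52 x 136 mm, lying on the desk

How it is judged (in metres and radians):
On the way, in this order (a step that is already met when the one before it is completed fails the run):
1. the gate is tipped over to its other stop while the shutter is still shut and the cells are in the magazine (distance of pad_left from where it was at the start of the episode above 0.022 m and (value of joint gate above 0.35 rad or value of joint gate below -0.35 rad) and value of joint shutter below 0.004 m and z of each of cell_1, cell_2, cell_3 in the frame of sorter above 0.09 m), for 0.2 s.
2. the shutter is open and all cells have left the magazine (value of joint shutter above 0.023 m and z of each of cell_1, cell_2, cell_3 in the frame of sorter below 0.08 m), for 0.1 s.
At the end, for the whole second after the job is handed in: The gate rests at the stop opposite to where it began (within 0.05 rad), all three cells lie at rest in the lane on its low side, off the gate, and the shutter is shut to within 3 mm (distance of pad_left from where it was at the start of the episode above 0.022 m and (value of joint gate above 0.35 rad or value of joint gate below -0.35 rad) and ((value of joint gate above 0.35 rad and y of cell_1 in the frame of sorter between 0.055 and 0.122 m and x of cell_1 in the frame of sorter between -0.01 and 0.01 m and z of each of cell_1, cell_2, cell_3 in the frame of sorter below 0.06 m and y of cell_2 in the frame of sorter between 0.055 and 0.122 m and x of cell_2 in the frame of sorter between -0.01 and 0.01 m and y of cell_3 in the frame of sorter between 0.055 and 0.122 m and x of cell_3 in the frame of sorter between -0.01 and 0.01 m) or (value of joint gate below -0.35 rad and y of cell_1 in the frame of sorter between -0.122 and -0.055 m and x of cell_1 in the frame of sorter between -0.01 and 0.01 m and z of each of cell_1, cell_2, cell_3 in the frame of sorter below 0.06 m and y of cell_2 in the frame of sorter between -0.122 and -0.055 m and x of cell_2 in the frame of sorter between -0.01 and 0.01 m and y of cell_3 in the frame of sorter between -0.122 and -0.055 m and x of cell_3 in the frame of sorter between -0.01 and 0.01 m)) and value of joint shutter below 0.003 m and linear speed of each of cell_1, cell_2, cell_3 below 0.02 m/s); the robot touches nothing.
It fails at once if a cell is touched by the robot (contact force between any of the fingers, the arm and cell_1 above 0.3 N or contact force between any of the fingers, the arm and cell_2 above 0.3 N or contact force between any of the fingers, the arm and cell_3 above 0.3 N).
It fails at once if the arm or the gripper's body (not the fingers) leans on the sorter with over 5 N (contact force between the arm and sorter above 5 N).
It fails at once if a cell is lifted above the magazine (z of any of cell_1, cell_2, cell_3 in the frame of sorter above 0.155 m).
It fails at once if a bystander is shifted more than 15 mm (distance of any of marker, screwdriver, tape, loupe, cutters from where it was at the start of the episode above 0.015 m).
It also fails if it takes over 48 s, if anything falls off the work surface, if the arm or the gripper's body presses on something with over 40 N, if the wrist force passes 120 N, or if a joint passes its speed limit or range.

## Working session

There is one attempt and no reset: what is moved stays moved. The work goes in short steps, Python scripts to look and compute and a tool call to move; the robot and the scene stay as the last step left them, time stands still between calls to the robot, and variables do not carry over. Pictures are saved under pics/ and viewed, at most 10 in all, crops included, and the job is handed in when it is done.

Besides the shell and the picture viewer there is one more tool, called after "Emit:" as name(argument=value, ...) on one line, values as JSON. send_rows: Moves the arm, as the interface text tells. Its arguments: {"type":"object","properties":{"rows":{"type":"array"},"fingers":{"type":"number"}},"required":["rows"]}

```bash
mkdir -p pics
python3 - <<'E'
from plant import status, viewer, nets
import cv2,numpy as np
s=status.read_state(); print(s['time_s'],s['eef_pos'],s['tool_rot'],s['ft_force'],s['grip_width'])
for c in ('side','top'):
    f=viewer.grab_frame(c); cv2.imwrite(f'pics/{c}0.png',f['image']); print(c,f['fov_y'],f['cx'],f['cy'],np.round(f['T'],4).tolist())
    for q in ('sorter','pad_left','pad_right','shutter_tab','cell_1','magazine_mouth','screwdriver'):
        for d in nets.silhouettes(c,q)[:2]:
            ys,xs=np.nonzero(d['pixels']); print(q,round(d['p'],2),d['bbox'],xs.mean().round(1),ys.mean().round(1))
E
```

```text
0.0 [0.25060203 0.57213563 0.22176628] [-1.79919579e+02  4.75925306e-03  1.56348728e+02] [ 0.07445711 -0.02651776 -0.12762454] 0.08664613773994573
side 46.89613347424559 254.78905747988352 194.40341098051434 [[0.9949, -0.0477, 0.0892, 0.3739], [-0.1, -0.5941, 0.7982, -1.001], [0.0149, -0.803, -0.5958, 0.8613], [0.0, 0.0, 0.0, 1.0]]
sorter 0.81 [230.8, 131.4, 51.2, 60.6] 257.8 158.5
pad_left 0.68 [229.6, 140.6, 53.4, 35.6] 254.4 157.1
pad_right 0.8 [229.4, 143.4, 51.9, 31.9] 255.4 157.3
shutter_tab 0.43 [230.5, 129.0, 51.5, 66.6] 257.9 158.2
magazine_mouth 0.59 [231.7, 129.4, 50.9, 63.4] 257.5 157.9
top 42.51459706386777 252.55648214840468 193.55330220103167 [[0.0237, -0.9811, 0.1919, 0.2145], [-0.9996, -0.0258, -0.0087, 0.0027], [0.0135, -0.1916, -0.9814, 1.5034], [0.0, 0.0, 0.0, 1.0]]
sorter 0.85 [109.0, 150.9, 93.8, 60.9] 154.2 183.6
pad_left 0.93 [135.4, 148.0, 44.0, 62.5] 154.9 181.9
pad_left 0.25 [109.3, 148.0, 92.5, 60.6] 154.3 183.0
pad_right 0.6 [133.4, 148.7, 48.0, 59.3] 155.4 182.9
shutter_tab 0.56 [151.0, 189.5, 5.8, 5.9] 153.0 190.5
cell_1 0.72 [140.6, 158.9, 8.2, 20.2] 146.9 170.4
magazine_mouth 0.83 [108.1, 149.7, 92.8, 61.9] 154.7 182.8
screwdriver 0.68 [153.5, 235.4, 25.8, 5.1] 163.9 236.8
```

Run:
```python
import cv2,numpy as np
a=cv2.imread('pics/side0.png')[105:230,185:335]; b=cv2.imread('pics/top0.png')[125:265,85:235]
a=cv2.resize(a,None,fx=5.2,fy=4.7,interpolation=2) if 0 else cv2.resize(a,None,fx=4,fy=4,interpolation=2)
b=cv2.resize(b,None,fx=4,fy=4,interpolation=2)
cv2.imwrite('pics/a.png',a);cv2.imwrite('pics/b.png',b)
```

```text
(no output)
```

View pics/a.png

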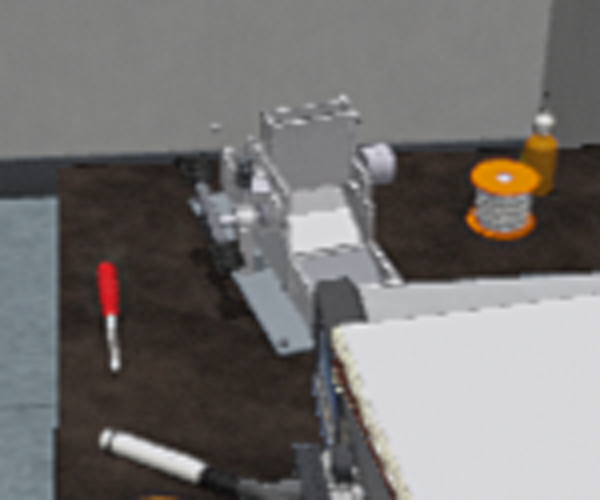

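View pics/b.png

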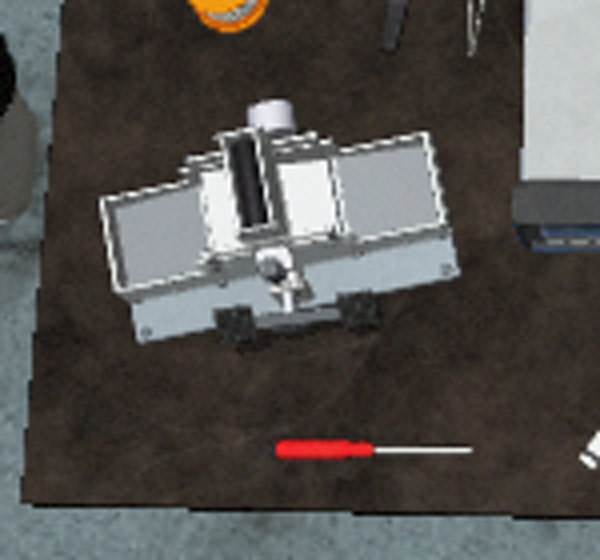

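View pics/side0.png

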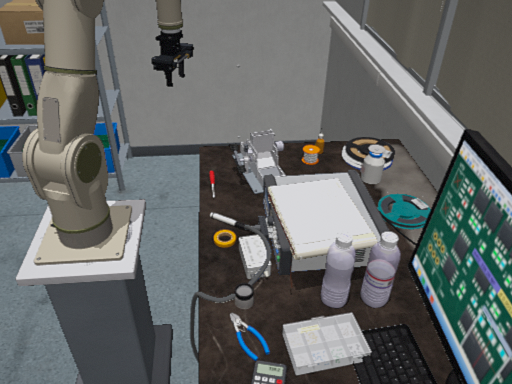

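The side view shows the sorter at about (260,158), with the far (left) rocker pad at about (232,146) apparently higher and the right one at about (241,170). In the top view the sorter is yawed by about 10°. Its pads are at about (144,206) and (174,202), the tab at about (153,190), and the screwdriver in front at (164,237). Next I'll fit the sorter pose under both gate hypotheses.

```bash
cat > h.py <<'E'
import numpy as np
from plant import viewer
def proj(f,P):
    T=np.array(f['T']); c=(np.asarray(P)-T[:3,3])@T[:3,:3]; F=192/np.tan(np.radians(f['fov_y']/2))
    return np.c_[F*c[:,0]/c[:,2]+f['cx'],F*c[:,1]/c[:,2]+f['cy']]
def w(p,L):
    L=np.atleast_2d(L); a=p[2]; R=np.array([[np.cos(a),-np.sin(a),0],[np.sin(a),np.cos(a),0],[0,0,1]])
    return L@R.T+[p[0],p[1],0]
E
python3 - <<'E'
from h import *
from scipy.optimize import least_squares
f=viewer.grab_frame('top'); g=viewer.grab_frame('side')
pts=[((-37,17,151),(243,238)),((37,17,151),(222,136)),((-37,-17,151),(283,230)),((37,-17,151),(265,130)),((-57,0,118),(272,262))]
for s in (1,-1):
    P=pts+([((-88,35,94),(235,322)),((-88,-50,58),(358,308))] if s>0 else [((-88,50,58),(235,322)),((-88,-35,94),(358,308))])
    L=np.array([p[0] for p in P])/1e3; u=np.array([p[1] for p in P])/4+[85,125]
    r=least_squares(lambda p:(proj(f,w(p,L))-u).ravel(),[.5,.2,0],loss='soft_l1')
    p=r.x; print('left up' if s>0 else 'right up',r.cost,p[:2],np.degrees(p[2])); print(np.round(proj(f,w(p,L))-u,1).tolist())
    print('lane outer corners crop',((proj(f,w(p,np.array([[-37,125,52],[37,125,52],[-37,-125,52],[37,-125,52]])/1e3))-[85,125])*4).round().tolist())
    q=w(p,L); print('side crop px',((proj(g,q)-[185,105])*4).round().tolist()); print(q.round(4).tolist())
E
```

```text
left up 4.028738482876356 [0.53810991 0.28653434] 12.120891868645751
[[-2.0, -0.6], [-0.6, -0.3], [0.1, -0.8], [0.6, -0.9], [0.0, 1.5], [0.4, 0.7], [0.5, 1.0]]
lane outer corners crop [[118.0, 290.0], [105.0, 195.0], [449.0, 229.0], [433.0, 136.0]]
side crop px [[259.0, 110.0], [343.0, 98.0], [272.0, 129.0], [357.0, 117.0], [242.0, 158.0], [195.0, 167.0], [224.0, 256.0]]
[[0.4984, 0.2954, 0.151], [0.5707, 0.3109, 0.151], [0.5055, 0.2621, 0.151], [0.5779, 0.2777, 0.151], [0.4824, 0.2746, 0.118], [0.4447, 0.3023, 0.094], [0.4626, 0.2192, 0.058]]
right up 10.810433638151459 [0.53747667 0.28457003] 14.296837740827232
[[-0.8, -0.2], [-0.4, 0.3], [1.2, -0.9], [0.8, -0.8], [1.4, 1.6], [-0.3, 4.3], [-4.6, -0.7]]
lane outer corners crop [[123.0, 296.0], [106.0, 202.0], [453.0, 224.0], [433.0, 131.0]]
side crop px [[259.0, 112.0], [342.0, 98.0], [273.0, 131.0], [357.0, 117.0], [242.0, 160.0], [189.0, 198.0], [220.0, 212.0]]
[[0.4974, 0.2919, 0.151], [0.5691, 0.3102, 0.151], [0.5058, 0.259, 0.151], [0.5775, 0.2772, 0.151], [0.4822, 0.2705, 0.118], [0.4399, 0.3113, 0.058], [0.4608, 0.2289, 0.094]]
```

```bash
cat >> h.py <<'E'
from plant import status
from scipy.spatial.transform import Rotation as Ro
p0=None
def goal(p,loc):   # shift in current tool axes, turn
    s=status.read_state(); R=Ro.from_euler('xyz',s['tool_rot'],degrees=True).as_matrix()
    d=(w(p,np.array(loc)/1e3)[0]-s['eef_pos'])@R
    yaw=np.degrees(np.arctan2(R[1,0],R[0,0])); t=-((np.degrees(p[2])+180-yaw+180)%360-180)
    loc_now=(np.array(s['eef_pos'])-[p[0],p[1],0])@w([0,0,p[2]],np.eye(3)).T
    print('t',s['time_s'],'now local',(w([0,0,-p[2]],np.array(s['eef_pos'])-[p[0],p[1],0])*1e3).round(1),'shift',d.round(4),'turn',round(t,2),'F',np.round(s['ft_force'],2),'grip',round(s['grip_width'],4))
E
python3 - <<'E'
from h import *
from scipy.optimize import least_squares
f=viewer.grab_frame('top'); g=viewer.grab_frame('side')
A=[((-37,17,151),(243,238)),((37,17,151),(222,136)),((-37,-17,151),(283,230)),((37,-17,151),(265,130)),((-57,0,118),(272,262)),((-88,35,94),(235,322)),((-88,-50,58),(358,308)),
((-37,124,52),(121,292)),((37,124,52),(102,198)),((-37,-124,52),(444,237)),((37,-124,52),(428,133))]
B=[((-37,17,151),(262,112)),((37,17,151),(345,99)),((37,-17,151),(356,118)),((-37,-17,151),(272,130))]
L=np.array([a[0] for a in A])/1e3;u=np.array([a[1] for a in A])/4+[85,125]
M=np.array([a[0] for a in B])/1e3;v=np.array([a[1] for a in B])/4+[185,105]
r=least_squares(lambda p:np.r_[(proj(f,w(p,L))-u).ravel(),(proj(g,w(p,M))-v).ravel()],[.5,.2,0],loss='soft_l1')
print(r.x,np.degrees(r.x[2])); print((r.fun.reshape(-1,2)).round(1).tolist())
np.save('p.npy',r.x); goal(r.x,(-88,42,140))
E
```

```text
[0.53787451 0.28714421 0.22178022] 12.707070401504795
[[-2.1, -0.5], [-0.9, -0.1], [-0.0, -0.8], [0.3, -0.9], [0.0, 1.6], [0.5, 0.8], [0.6, 0.8], [-0.4, -0.2], [0.7, -0.4], [0.9, -2.2], [0.6, 0.4], [-0.8, -0.6], [-0.6, -0.5], [0.2, -0.5], [-0.1, -0.3]]
t 1.0 now local [[-217.3  341.6  222.6]] shift [-0.2817 -0.1646  0.0826] turn -36.36 F [ 0.61  0.27 -0.59] grip 0.0874
```

Emit:
send_rows(rows=[-0.05, -0.03, 0, -9, -0.1, -0.06, 0, -18, -0.15, -0.09, 0, -27, -0.2, -0.12, 0.01, -36.4, -0.25, -0.146, 0.02, -36.4], fingers=0)

```text
time_s: 1.62
eef_pos: [0.4222, 0.3368, 0.2027]
tool_rot: [180.0, 0.1, -167.1]
ft_force: [0.8, 1.0, -0.2]
grip_width: 0.0451
grasp_force: 0.0
```

Run:
```python
from h import *
goal(np.load('p.npy'),(-88,42,120))
```

```text
t 1.625 now local [[-101.9   73.9  202.7]] shift [-0.0138 -0.032   0.0827] turn 0.17 F [ 0.8   1.01 -0.22] grip 0.0451
```

Emit:
send_rows(rows=[-0.014, -0.032, 0.04, 0, -0.014, -0.032, 0.075, 0, -0.014, -0.032, 0.083, 0, -0.014, -0.032, 0.083, 0, -0.014, -0.032, 0.083, 0])

```text
time_s: 2.25
eef_pos: [0.4423, 0.3115, 0.1211]
tool_rot: [179.9, 0.1, -167.2]
ft_force: [0.0, -0.4, -0.3]
grip_width: 0.0016
grasp_force: 0.0
```

Run:
```python
from h import *
import cv2
p=np.load('p.npy')
goal(p,(-88,42,94))
a=viewer.grab_frame('top')['image'];b=viewer.grab_frame('side')['image']
c=np.hstack([cv2.resize(a[135:225,100:190],None,fx=4.4,fy=4.4,interpolation=2),cv2.resize(b[110:200,210:300],None,fx=4.4,fy=4.4,interpolation=2)])
cv2.imwrite('pics/c.png',c)
```

```text
t 2.25 now local [[-87.9  44.8 121.1]] shift [ 0.0002 -0.0028  0.0271] turn 0.1 F [ 0.03 -0.45 -0.3 ] grip 0.0016
```

View pics/c.png

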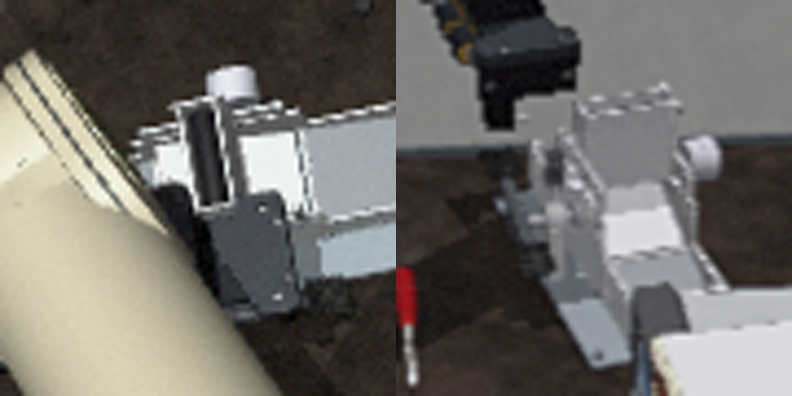

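The left panel (top) shows the gripper over the rocker with the magazine clear of it. The right panel (side) shows the closed fingertip at (500,128), directly above the raised left pad at about (497,160). Pressing now.

Emit:
send_rows(rows=[0, -0.001, 0.015, 0, 0, -0.001, 0.022, 0, 0, -0.001, 0.028, 0, 0, -0.001, 0.033, 0, 0, 0, 0.037, 0])

```text
time_s: 2.98
eef_pos: [0.4419, 0.3103, 0.0822]
tool_rot: [-180.0, -0.0, -167.3]
ft_force: [-0.0, -0.2, 0.7]
grip_width: 0.0007
grasp_force: 0.1
```

Emit:
send_rows(rows=[0, 0, 0.004, 0, 0, 0, 0.008, 0, 0, 0, 0.012, 0, 0, 0, 0.015, 0, 0, 0, 0.015, 0])

```text
time_s: 3.6
eef_pos: [0.4418, 0.3103, 0.0673]
tool_rot: [-180.0, -0.0, -167.2]
ft_force: [0.1, 0.7, 0.5]
grip_width: 0.0006
grasp_force: 0.0
```

Run:
```python
from h import *
import cv2
p=np.load('p.npy')
goal(p,(-88,46,66))
b=viewer.grab_frame('side')['image']
cv2.imwrite('pics/d.png',cv2.resize(b[110:200,210:300],None,fx=5,fy=5,interpolation=2))
```

```text
t 3.6 now local [[-88.7  43.7  67.3]] shift [-0.0007  0.0023  0.0013] turn 0.04 F [0.14 0.67 0.53] grip 0.0006
```

View pics/d.png

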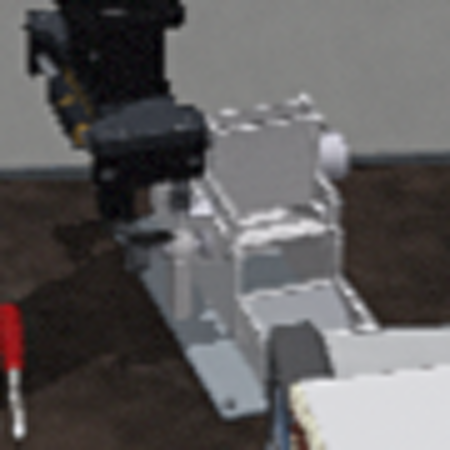

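The near-side gate plate is now raised at about (285,225) and the right pad is up at about (150,237), so the gate has tipped. I'll back off, then straddle the tab.

Emit:
send_rows(rows=[0, 0, -0.04, 0, 0, 0, -0.08, 0, -0.015, -0.022, -0.083, 0, -0.031, -0.044, -0.083, 0, -0.031, -0.044, -0.083, 0], fingers=0.36)

```text
time_s: 4.28
eef_pos: [0.4834, 0.2724, 0.1508]
tool_rot: [-180.0, 0.0, -167.5]
ft_force: [-0.2, 0.5, -0.2]
grip_width: 0.0307
grasp_force: 0.0
```

Run:
```python
from h import *
import cv2
p=np.load('p.npy')
goal(p,(-58,0,98))
F=viewer.grab_frame('side');a=F['image']; f=viewer.grab_frame('top')['image']
print('tab top expected side crop',((proj(F,w(p,[-.057,0,.118]))-[210,110])*5).round())
cv2.imwrite('pics/e.png',np.hstack([cv2.resize(a[110:190,210:290],None,fx=5,fy=5,interpolation=2),cv2.resize(f[145:225,110:190],None,fx=5,fy=5,interpolation=2)]))
```

```text
t 4.275 now local [[-56.4  -2.4 150.8]] shift [0.0016 0.0024 0.0528] turn -0.16 F [-0.21  0.5  -0.21] grip 0.0307
tab top expected side crop [[178. 172.]]
```

View pics/e.png

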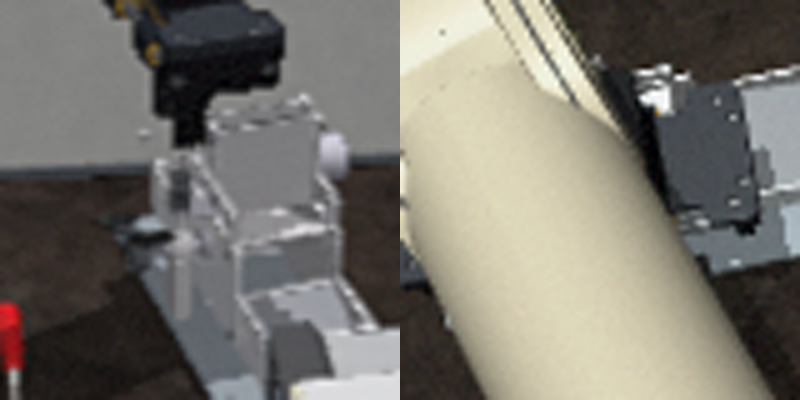

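The tab is the dark upright at (178,172–205), exactly where predicted, with the fingertip directly above it at (187,145). Descending to straddle it.

Emit:
send_rows(rows=[0.002, 0.002, 0, 0, 0.002, 0.002, 0.015, 0, 0.002, 0.002, 0.028, 0, 0.002, 0.002, 0.04, 0, 0.002, 0.002, 0.05, 0])

```text
time_s: 5.0
eef_pos: [0.4792, 0.2756, 0.0993]
tool_rot: [-180.0, -0.0, -167.3]
ft_force: [0.7, 0.3, -0.9]
grip_width: 0.0311
grasp_force: 0.0
```

Emit:
send_rows(rows=[0, 0, 0, 0, 0, 0.004, 0, 0, 0, 0.009, 0, 0, 0, 0.014, 0, 0, 0, 0.019, 0, 0])

```text
time_s: 5.62
eef_pos: [0.4753, 0.2946, 0.1008]
tool_rot: [-180.0, 0.0, -167.3]
ft_force: [-0.1, -1.2, 0.7]
grip_width: 0.0314
grasp_force: 0.9
```

Run:
```python
from h import *
goal(np.load('p.npy'),(-58,35.5,100))
```

```text
t 5.625 now local [[-59.4  21.  100.8]] shift [-0.0014  0.0145  0.0008] turn 0.04 F [-0.06 -1.18  0.68] grip 0.0314
```

Emit:
send_rows(rows=[-0.001, 0.005, 0, 0, -0.001, 0.009, 0, 0, -0.001, 0.012, 0, 0, -0.001, 0.015, 0, 0, -0.001, 0.016, 0, 0])

```text
time_s: 6.25
eef_pos: [0.4726, 0.3103, 0.1005]
tool_rot: [180.0, -0.0, -167.2]
ft_force: [-0.3, -1.3, -0.3]
grip_width: 0.0312
grasp_force: 0.6
```

Emit:
send_rows(rows=[0, 0.001, 0, 0, 0, 0.002, 0, 0, 0, 0.002, 0, 0, 0, 0.002, 0, 0])

```text
time_s: 6.75
eef_pos: [0.4724, 0.3113, 0.1005]
tool_rot: [-179.9, -0.0, -167.3]
ft_force: [-0.6, -4.8, 1.9]
grip_width: 0.0317
grasp_force: 2.6
```

Run:
```python
from h import *
import cv2
p=np.load('p.npy')
goal(p,(-58,35.5,100))
F=viewer.grab_frame('side');a=F['image']; f=viewer.grab_frame('top')['image']
cv2.imwrite('pics/g.png',np.hstack([cv2.resize(a[110:190,210:290],None,fx=5,fy=5,interpolation=2),cv2.resize(f[135:215,100:180],None,fx=5,fy=5,interpolation=2)]))
```

```text
t 6.75 now local [[-58.6  37.9 100.5]] shift [-0.0006 -0.0024  0.0005] turn -0.0 F [-0.62 -4.75  1.92] grip 0.0317
```

View pics/g.png

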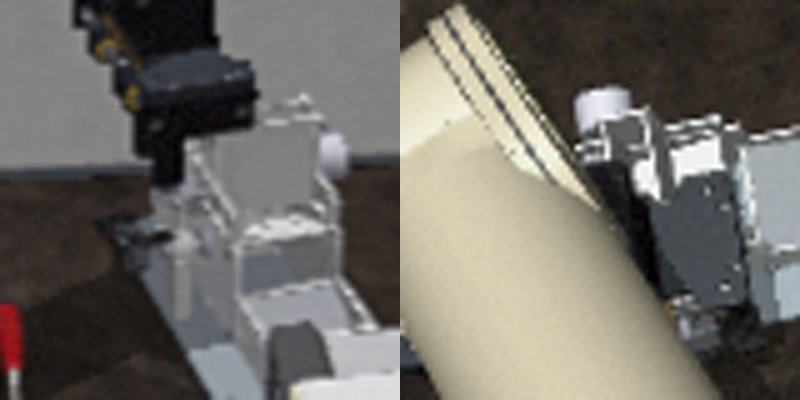

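The tab is at its left stop (force rose to 4.8 N). The magazine slot at (630,130) in the top view is now grey instead of black, so it looks empty. I'll wait a second, then close.

Emit:
send_rows(rows=[0, 0, 0, 0, 0, 0, 0, 0, 0, 0, 0, 0, 0, 0, 0, 0, 0, 0, 0, 0])

```text
time_s: 7.48
eef_pos: [0.4724, 0.3113, 0.1005]
tool_rot: [-179.9, -0.0, -167.3]
ft_force: [0.4, -6.1, 2.5]
grip_width: 0.0313
grasp_force: 2.6
```

Emit:
send_rows(rows=[0, 0, 0, 0, 0, 0, 0, 0, 0, -0.008, 0, 0, 0, -0.016, 0, 0, 0, -0.022, 0, 0])

```text
time_s: 8.1
eef_pos: [0.4773, 0.2904, 0.1007]
tool_rot: [180.0, 0.0, -167.3]
ft_force: [-0.1, 1.9, -1.4]
grip_width: 0.0317
grasp_force: 0.7
```

Emit:
send_rows(rows=[0, -0.005, 0, 0, 0, -0.01, 0, 0, 0, -0.015, 0, 0, 0, -0.019, 0, 0, 0, -0.022, 0, 0])

```text
time_s: 8.72
eef_pos: [0.482, 0.269, 0.1006]
tool_rot: [180.0, 0.0, -167.3]
ft_force: [0.7, 2.2, 0.1]
grip_width: 0.0311
grasp_force: 0.6
```

Run:
```python
from h import *
goal(np.load('p.npy'),(-58,-9.7,100))
```

```text
t 8.725 now local [[-58.5  -5.4 100.6]] shift [-0.0005 -0.0043  0.0006] turn 0.04 F [0.71 2.23 0.14] grip 0.0311
```

Emit:
send_rows(rows=[0, -0.002, 0, 0, 0, -0.003, 0, 0, 0, -0.004, 0, 0, 0, -0.004, 0, 0])

```text
time_s: 9.22
eef_pos: [0.4826, 0.2667, 0.1006]
tool_rot: [179.9, 0.0, -167.2]
ft_force: [0.5, 6.5, -1.1]
grip_width: 0.0314
grasp_force: 3.0
```

Shut stop reached (6.5 N). I'll centre the fingers on the tab, lift and withdraw.

Emit:
send_rows(rows=[0, 0.005, 0, 0, 0, 0.01, 0, 0, 0, 0.01, 0, 0, 0, 0.01, -0.035, 0, 0, 0.01, -0.08, 0])

```text
time_s: 9.85
eef_pos: [0.48, 0.2743, 0.1806]
tool_rot: [-179.9, -0.1, -167.3]
ft_force: [0.2, -0.1, 0.1]
grip_width: 0.0313
grasp_force: 0.0
```

Emit:
send_rows(rows=[0.03, 0.04, -0.03, 0, 0.06, 0.09, -0.06, 0, 0.09, 0.14, -0.06, 0, 0.12, 0.19, -0.06, 0, 0.14, 0.23, -0.06, 0])

```text
time_s: 10.48
eef_pos: [0.2913, 0.4699, 0.2408]
tool_rot: [180.0, 0.0, -167.2]
ft_force: [0.8, -0.6, -0.4]
grip_width: 0.0318
grasp_force: 0.0
```

Run:
```python
from h import *
from plant import nets
import cv2
p=np.load('p.npy')
F=viewer.grab_frame('side');a=F['image']; G=viewer.grab_frame('top'); f=G['image']
print('tab0, tab26 top crop',((proj(G,w(p,[[-.057,0,.118],[-.057,.026,.118]]))-[100,135])*4.4).round())
print(status.read_state()['ft_force'])
for d in nets.silhouettes('top','cell_1')[:4]: print(d['p'],d['bbox'])
cv2.imwrite('pics/i.png',np.hstack([cv2.resize(a[110:200,210:290],None,fx=4.4,fy=4.4,interpolation=2),cv2.resize(f[135:225,100:200],None,fx=4.4,fy=4.4,interpolation=2)]))
```

```text
tab0, tab26 top crop [[233. 251.]
 [193. 259.]]
[-0.35006324 -0.58201517  0.23806875]
0.46 [123.6, 175.2, 7.7, 16.7]
```

View pics/i.png

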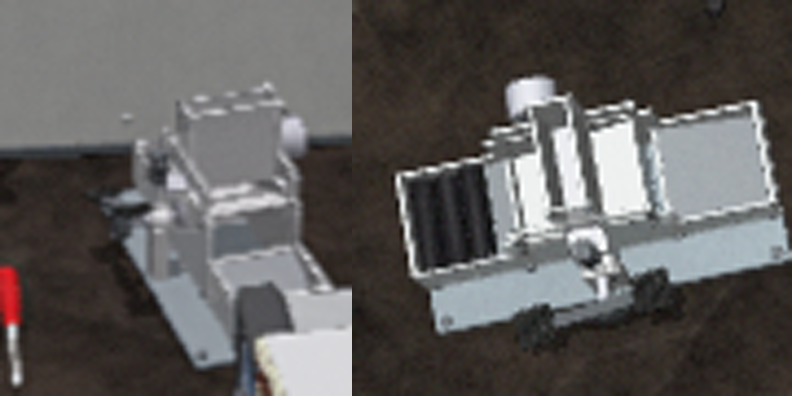

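The top view shows all three cells side by side in the left lane at about (450,220) and the magazine empty. The tab is back at its shut position, about (588,245), the gate is tipped left, and the arm is clear. Handing in.

```bash
python3 -c "
from plant import ticket
print(ticket.sign_off())"
```

```text
the job is handed in; nothing more can be done
None
```

The gate is tipped to the left, all three cells lie in the left lane, the shutter is pushed back to its shut stop and the arm is clear; I handed the job in at about 10.6 s of the 48 s allowed, and the hand-in gave no verdict.

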